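Flag the spice jar that runs low and bring it to the front

ROBOT

A 6-joint arm with a two-finger parallel gripper is mounted at the origin on a cart in front of the work surface, level with it; the furniture and walls round the work are solid. World frame = base frame: x ahead of the robot, y to its left, z up, the work surface at z = 0. Lengths are in m, angles in degrees, forces in N, time in s.
With the tool pointing down it reaches from about 0.275 to 0.775 m from the base axis. Payload 14.6 kg.
Tool frame: the origin (TCP) lies between the finger pads; the fingertips stand 17 mm ahead of it and the grasp point (between the pads) lies 2 mm behind it; z points along the fingers, y is the line along which they close (so a half turn about z gives the same grasp; the last joint's range is limited). The gripper opens to 85 mm and grips with 20 to 120 N. Pads are 22 mm wide; open, the fingers measure 114 mm over their backs; the gripper's body (76 mm by 85 mm) begins 54 mm behind the grasp point. The pads swing forward as they close: fully open they stand 13 mm farther back than shut.
Start: joints at [-83.726, 15.075, -2.767, 72.158, 0, 81.102], TCP at [0.137, -0.507, 0.224] pointing down, gripper open.
Joint ranges: [-151.79, 151.79], [-50.71, 97.33], [-67.44, 78.34], [-121.81, 120.89], [-77.56, 73.72], [-180, 180]. Speed limits (degrees/s): [108.29, 108.29, 147.25, 159.86, 180, 180].

INTERFACE

Orientations are given as a 3x3 rotation matrix whose columns are the frame's x, y, z axes.
In Python, from workcell import robot gives the robot as it stands. The module is installed in compiled form; this text tells all that it offers.
- The arm moves only by the tool carry_out, never from a script. Its argument "increments" is a list of rows, each a list of 7 numbers: the turn, a rotation vector about the world's x, y, z in units of 5 degrees (1.0 is 5 degrees), then the shift along the world's x, y, z in units of 40 mm (1.0 is 40 mm), then the closure, from 0 (fully open) to 1 (shut). A call has 1 to 8 rows; each row shifts and turns the commanded pose from where the row before left it; what a row does not reach is not made up. A row lasts 1/10 s, in which the tool goes at most 50 mm and 8.59 degrees, less where a joint would pass 70% of its speed; a pose out of reach is approached as far as the arm can. A call is refused whole if a number of a shift passes 1 or a number of a turn 1, either way. A call with a gripper value outside its range is refused whole. The fingers move at their own pace and stop on an object; the grip force is fixed at half the most. Time passes only in rows, so rows that do not move let the fingers close. It gives the time, the measured TCP pose, the force, the opening and the grip force at its end, in the units of the state.
- robot.state(): the state, without advancing time (a new reading comes with each control period).
- robot.read_camera(name): name is "scene" or "top"; returns a dict with "frame" (384x512x3 uint8, red, green, blue), "range_z" (384x512 float32, m along the optical axis (not along the pixel's ray), 0 where there is no reading), "fx", "fy", "cx", "cy" (pixels), "dist" ([k1, k2, p1, p2, k3] as OpenCV has them; the pictures are not rectified), "R" (3x3) and "t" (3): a world point X has camera coordinates R X + t. Camera axes: x right, y down, z forward; pixel columns grow to the right and rows downward; lengths in m; the calibration is good to about 2 mm. A picture is of the moment at which its call begins.
- robot.hand_in(): hands the job in; it is judged then, once.
The state is a dict: "clock": time; "joint_pos": joint angles; "joint_velocities": joint speeds; "tau": joint torques, N m; "tcp_pos": TCP position; "orientation": TCP orientation; "wrist_force": force on the tool from outside, world axes, zero at the start; "moment": the same for the moment, N m; "opening": opening from 0.0 (shut) to 1.0 (fully open); "grip_force": force on a finger pad.
Only numpy, scipy, OpenCV 4.12 (cv2) and the standard library are available. Lean on these libraries where they do the work, as an engineer would, in place of code of your own. Each camera call takes 0.05 s, during which the arm holds its last target. There are 200 camera calls.

TASK

The red-capped spice jar is running low: as its refill flag, squeeze open the blue clip and clip it onto the carousel's upright wire post right outside that jar, where the jar now stands, and let go of the clip. Then turn the carousel until that jar stands squarely at the front, on the side towards you (the robot), all jars still standing in it and the clip still on its post, and finish holding the carousel itself still, with the hand kept on it (by its wooden grip bar, say) and not on the clip. Leave the other things on the worktop alone.

Things in the scene. Friction and masses are not known exactly. Their poses are not given: they have to be found in the camera images.
- carousel: The turning part of the spice carousel: pale wooden disc, 260 mm across, 16 mm thick. Origin: on its upright axis at the disc's underside, 11 mm above the worktop; z up. The jars stand on top of the disc, z = 16 mm, in five bays 78 mm from the axis, in the directions 36, 108, 180, 252 and 324 degrees (from x towards y), one jar in each.
- carousel_post (a point): Middle (z = 43 mm in the carousel's frame) of one of five upright black wire posts, the one outside the bay at 180 degrees. Each bay has such a post straight outside its jar: 121 mm from the axis, 6 mm thick, free from z = 19 to 68 mm. A wire ring on their tops, at z = 72 mm, bears one wire hoop round each jar, so the jars cannot slide or tip.
- carousel_grip (a point): Centre of the wooden grip bar on top of the carousel's centre post (10 mm thick), on the axis, 166 mm above the worktop. The bar is 70 mm long along its y, 18 mm wide along x, 22 mm high, and well above all jars. It turns with the disc, easily either way (drag about 0.03 N m, no stop within a full turn), and the disc stays where it is left.
- carousel_foot: The carousel's fixed dark foot, a flat disc 184 mm across and 11 mm high under the turntable. Origin: on the carousel's axis at the worktop. Its x points straight away from the robot, its y to the robot's left, so the carousel's front is its -x side.
- clip: A blue plastic sprung clip like a clothes peg, 80 mm long, 30 g, lying on its flat side, 18 mm high. Origin: on the hinge, at the underside; x along the clip towards the jaws (they reach x = 36 mm), y the direction in which they open, z the hinge axis, up. The frame is that of the +y lever; its x is the clip's middle line while it is shut.
- clip_levers (a point): Where to squeeze the two finger levers: 30 mm from the hinge on the side away from the jaws (they run from 12 to 44 mm), 9 mm above the underside. Untouched they splay, 34 mm across here, 39 mm at the ends. Squeezing takes 4 to 8 N and ends at a stop: levers parallel, 22 mm across, jaws about 15 mm open at the tips.
- clip_bite (a point): The point between the jaws where a thin rod is held: 24 mm from the hinge along x (anywhere from 14 to 29 mm holds), 9 mm above the underside. The jaw tips, at 30 to 36 mm, have a small inward lip. With the levers let go the jaws bite with about 6 N.
- clip_jaw (a joint): Opening of the clip (rad): 0 shut, 0.41 fully open at the stop, about 0.07 when it grips a 6 mm rod.
- red_cap_jar: The red-capped spice jar with a dark label, 45 mm across, 109 mm high. It stands loose in one of the five bays, 78 mm from the carousel's axis. Origin: centre of its underside, z up. At the start its bay is at the left or the right of the carousel, 50 to 95 degrees from the front.
- black_cap_jar_3: A spice jar with a black cap, 40 mm across, 102 mm high. It stands loose in one of the five bays, 78 mm from the carousel's axis. Origin: centre of its underside, z up.
- black_cap_jar_1: A spice jar with a black cap, 40 mm across, 102 mm high. It stands loose in one of the five bays, 78 mm from the carousel's axis. Origin: centre of its underside, z up.
- amber_bottle: A small amber bottle with a black dropper cap, 33 mm across, 102 mm high. It stands loose in one of the five bays, 78 mm from the carousel's axis. Origin: centre of its underside, z up.
- black_cap_jar_2: A spice jar with a black cap, 40 mm across, 102 mm high. It stands loose in one of the five bays, 78 mm from the carousel's axis. Origin: centre of its underside, z up.
- striped_mug: Mug with red stripes, 83 x 120 x 101 mm, on the right of the worktop; not part of the job. Origin: centre of its underside.
- snack_packet: Flat green and white packet, 66 x 140 x 14 mm, on the left; not part of the job. Origin: centre of its underside.
- stone_cup: Small patterned stoneware cup, 70 x 99 x 60 mm, behind the carousel to the right; not part of the job. Origin: centre of its underside.
- plate: Green plate, 200 mm across, 23 mm high, on the far right; not part of the job. Origin: centre of its underside.
- check_cup: Checked cup standing on the plate, 74 x 97 x 62 mm; not part of the job. Origin: centre of its underside.

How it is judged:
By the outcome, as a careful person would: the job done as asked, in the order asked, and still so for the second after the job is handed in, while the arm keeps its last pose, push and grip.
It also fails if it takes over 61 s, if anything falls off the work surface, if the arm or the gripper's body presses on something with over 40 N, if the wrist force passes 120 N, or if a joint passes its speed limit or range.

## Working session

There is one attempt and no reset: what is moved stays moved. The work goes in short steps, Python scripts to look and compute and a tool call to move; the robot and the scene stay as the last step left them, time stands still between calls to the robot, and variables do not carry over. Pictures are saved under pics/ and viewed, at most 10 in all, crops included, and the job is handed in when it is done.

Besides the shell and the picture viewer there is one more tool, called after ">>>" as name([rows], argument=value, ...), one row to a line, values as JSON. carry_out: Moves the arm, as the interface text tells. Its arguments: {"type":"object","properties":{"increments":{"type":"array"}},"required":["increments"]}

```bash
mkdir -p pics
cat > h.py <<'E'
import numpy as np, cv2
from workcell import robot
def snap(n,tag):
    c=robot.read_camera(n); np.savez(f'{tag}.npz',**c); cv2.imwrite(f'pics/{tag}.png',cv2.resize(c['frame'][:,:,::-1],(800,600),interpolation=cv2.INTER_CUBIC)); return c
def load(tag): return dict(np.load(f'{tag}.npz'))
def ray(c,u,v):
    K=np.array([[c['fx'],0,c['cx']],[0,c['fy'],c['cy']],[0,0,1]],float)
    p=cv2.undistortPoints(np.array([[[u,v]]],float),K,np.array(c['dist'],float))[0,0]
    R=np.array(c['R']);t=np.array(c['t']);return -R.T@t, R.T@np.array([p[0],p[1],1.])
def atz(c,u,v,z):
    o,d=ray(c,u,v);return o+d*(z-o[2])/d[2]
def dep(c,u,v):
    o,d=ray(c,u,v);return o+d*c['range_z'][int(round(v)),int(round(u))]
def two(c1,p1,c2,p2):
    o1,d1=ray(c1,*p1);o2,d2=ray(c2,*p2)
    s=np.linalg.lstsq(np.stack([d1,-d2],1),o2-o1,rcond=None)[0]
    a=o1+s[0]*d1;b=o2+s[1]*d2;return (a+b)/2,np.linalg.norm(a-b)
def proj(c,X):
    K=np.array([[c['fx'],0,c['cx']],[0,c['fy'],c['cy']],[0,0,1]],float)
    return cv2.projectPoints(np.array(X,float).reshape(-1,1,3),cv2.Rodrigues(np.array(c['R'],float))[0],np.array(c['t'],float),K,np.array(c['dist'],float))[0][:,0]
E
python3 - <<'E'
from h import *
for n in('scene','top'):
    c=snap(n,n+'0');print(n,np.round(c['R'],3).tolist(),np.round(c['t'],3),c['fx'],c['cx'],c['cy'],c['dist'], -np.array(c['R']).T@c['t'])
print(robot.state())
E
```

```text
scene [[-0.866, -0.5, -0.005], [-0.206, 0.365, -0.908], [0.456, -0.785, -0.419]] [0.439 0.234 1.452] 491.7386989656755 251.13619302193334 191.71109924311062 [-0.07503319  0.          0.          0.          0.        ] [-0.23456048  1.27407134  0.82314499]
top [[0.466, -0.885, 0.014], [-0.687, -0.372, -0.625], [0.558, 0.281, -0.781]] [-0.334  0.423  1.949] 478.86647405646534 255.9751629133308 187.3956043786723 [-0.06336108  0.          0.          0.          0.        ] [-0.64097778 -0.68658524  1.79107394]
{'clock': 0.1, 'joint_pos': array([-8.37272602e+01,  1.50954185e+01, -2.79958157e+00,  7.21566854e+01,
       -3.19228925e-04,  8.11024722e+01]), 'joint_velocities': array([-0.01079807, -0.03745361,  0.15374391,  0.00494898,  0.03654438,
       -0.08186491]), 'tau': array([ 3.95587718e-03, -6.38577890e+01,  3.85063684e+01,  9.86021594e-03,
       -1.65806050e-04, -1.92946680e-05]), 'tcp_pos': array([ 0.13735797, -0.50646663,  0.22388278]), 'orientation': array([[ 9.65152428e-01,  2.61688324e-01, -1.04101017e-04],
       [ 2.61688311e-01, -9.65152022e-01,  8.96072921e-04],
       [ 1.34018514e-04, -8.92088975e-04, -9.99999593e-01]]), 'wrist_force': array([-0.26662249, -1.05173378, -0.0541946 ]), 'moment': array([-0.01757212, -0.00684433, -0.01593792]), 'grip_force': 0.0, 'opening': 0.9932457953818494}
```

View pics/scene0.png

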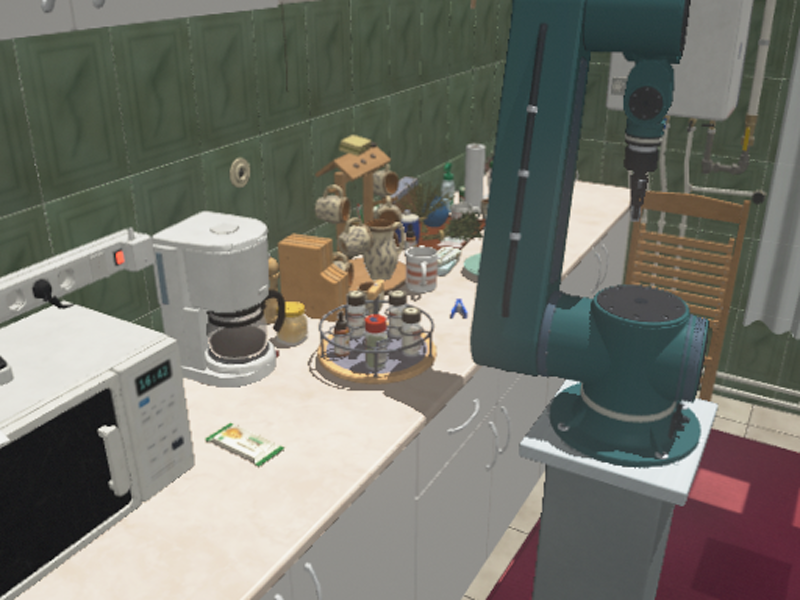

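View pics/top0.png

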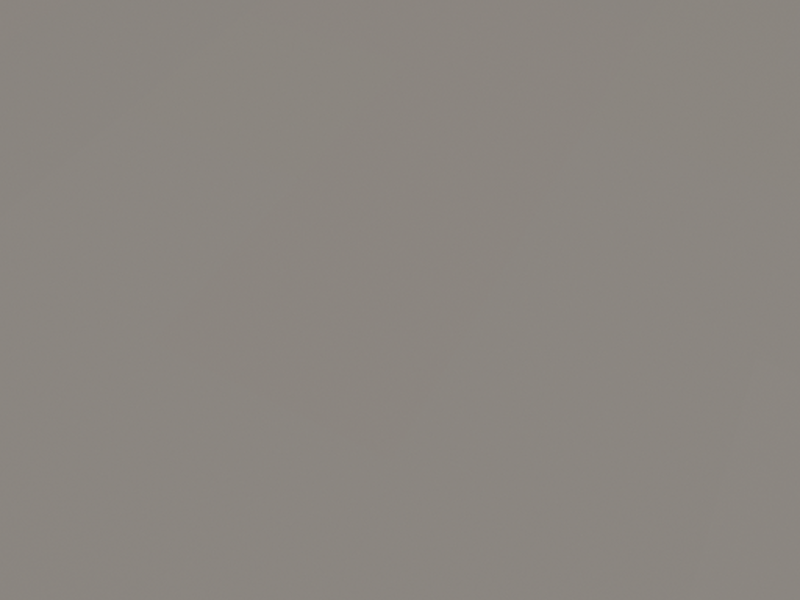

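The scene view shows the carousel at (375,345) with the red cap at (375,325) on the robot's left, and the blue clip at (458,308). The top view is fogged, almost without contrast, so I'll stretch it and enlarge the scene view.

Run:
```python
from h import *
c=load('top0');f=c['frame'].astype(float)
print(f.min((0,1)),f.max((0,1)),(c['range_z']>0).mean(), [np.round(dep(c,u,v),3).tolist() for u,v in((256,192),(100,100),(400,300))])
fs=[snap('top','t%d'%i)['frame'].astype(float) for i in range(6)]
m=np.mean(fs,0);lo=np.percentile(m,1,(0,1));hi=np.percentile(m,99.5,(0,1))
g=np.clip((m-lo)/(hi-lo)*255,0,255).astype(np.uint8)
cv2.imwrite('pics/topst.png',cv2.resize(g[:,:,::-1],(800,600),interpolation=cv2.INTER_CUBIC))
s=load('scene0')['frame'][170:260,190:310]
cv2.imwrite('pics/sc.png',cv2.resize(s[:,:,::-1],(800,600),interpolation=cv2.INTER_CUBIC))
```

```text
[137. 132. 126.] [141. 136. 130.] 0.9959869384765625 [[-0.577, -0.654, 1.7], [-0.569, -0.6, 1.7], [-0.588, -0.694, 1.7]]
```

View pics/topst.png

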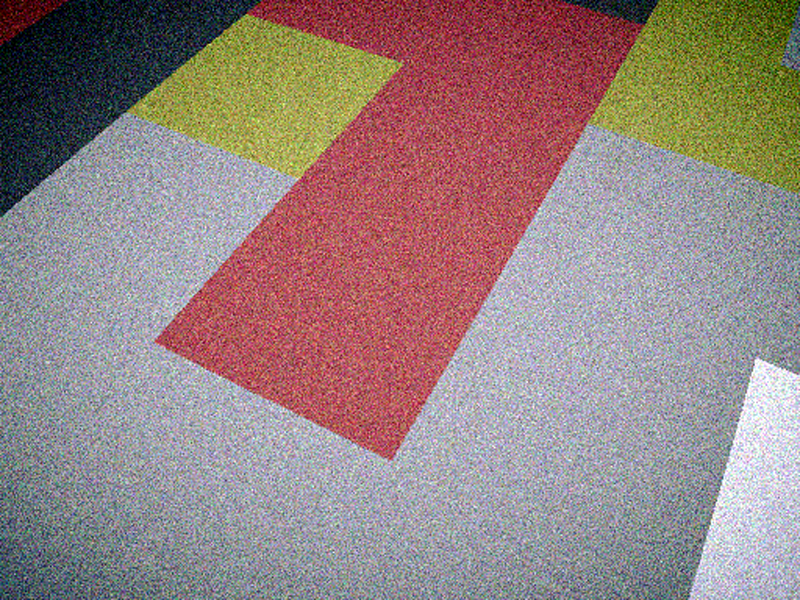

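View pics/sc.png

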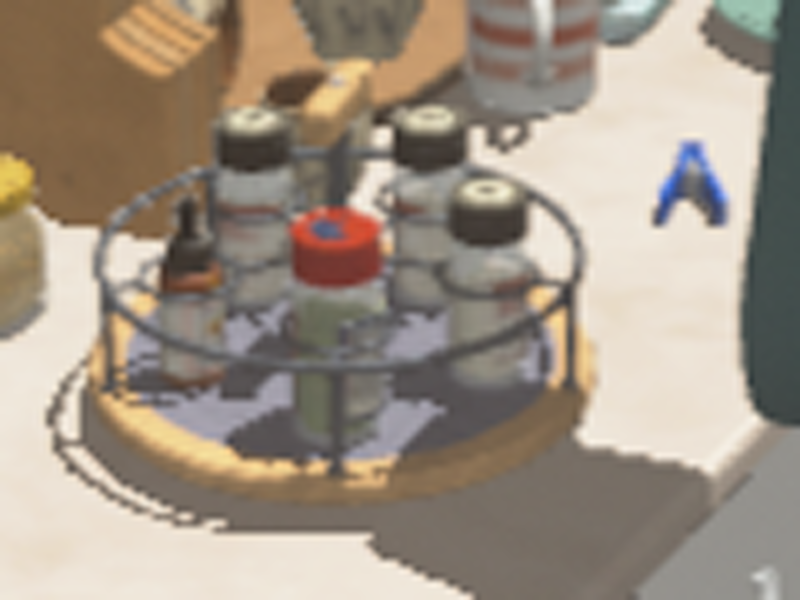

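The top camera is effectively useless: it shows a covered or misaimed picture, with depth reading a plane 0.1 m ahead. The enlarged scene crop shows:
- the red cap at crop (337,245)
- its post at (337,370–470)
- neighbouring posts at (110,385) and (570,385)
- the clip's levers at (660,220) and (725,220), with its jaws at (690,148)

I'll measure with the scene camera's depth.

Run:
```python
from h import *
from scipy.optimize import least_squares
c=load('scene0');f=c['frame'].astype(int);z=c['range_z']
P=lambda x,y:(190+(x+.5)/6.6667-.5,170+(y+.5)/6.6667-.5)
K=np.array([[c['fx'],0,c['cx']],[0,c['fy'],c['cy']],[0,0,1]],float)
def pts(mask):
    v,u=np.nonzero(mask&(z>0));p=cv2.undistortPoints(np.stack([u,v],1).astype(float)[:,None],K,np.array(c['dist'],float))[:,0]
    X=np.c_[p,np.ones(len(p))]*z[v,u][:,None];return (X-c['t'])@np.array(c['R']),u,v
for n,(x,y) in dict(tabl=(650,400),tab2=(620,150),redtop=(350,225),barend=(320,110),post=(337,420),discrim=(337,485)).items(): print(n,np.round(dep(c,*P(x,y)),4))
box=np.zeros(z.shape,bool);box[170:260,190:302]=1
R,G,B=f[...,0],f[...,1],f[...,2]
clip=box&(B>R+60)&(B>G+40);X,u,v=pts(clip)
X=X[X[:,0]>0];print('clip n',len(X),X.min(0),X.max(0),X.mean(0))
np.save('clip.npy',X);print(np.round(X*1000).astype(int).tolist())
red=box&(R>G+90)&(R>B+90)&(np.arange(512)[None]>225)&(np.arange(512)[None]<255)&(np.arange(384)[:,None]>198)&(np.arange(384)[:,None]<216);X,u,v=pts(red);print('red',len(X),X.min(0),X.max(0)); t=X[X[:,2]>.13]; 
# fit carousel: ring z=.083 R=.121 ellipse points and posts, from pixel readings
obs=[(98,265),(580,262),(335,366)]
ringpts=np.array([P(*o) for o in [(98,260),(582,260),(150,200),(540,200),(200,335),(450,350)]])
postb=[(110,388,1),(570,388,-1),(337,472,0)]
def cost(p):
    th=np.linspace(0,2*np.pi,721);C=np.c_[p[0]+.121*np.cos(th),p[1]+.121*np.sin(th),np.full(721,.083)];q=proj(c,C)
    e=[np.min(np.linalg.norm(q-o,axis=1)) for o in ringpts]
    for x,y,k in postb:
        a=p[2]+k*np.deg2rad(72)
        q=proj(c,[p[0]+.121*np.cos(a),p[1]+.121*np.sin(a),.027])[0]; e+=list(q-np.array(P(x,y)))
    return e
best=None
for a in np.arange(-3,3.2,.4):
  for k in(1,):
    r=least_squares(cost,[.48,.25,a]);
    if best is None or r.cost<best.cost:best=r
print(best.x,np.rad2deg(best.x[2]),np.round(best.fun,2))
p=best.x
print('red top proj',proj(c,[p[0]+.078*np.cos(p[2]),p[1]+.078*np.sin(p[2]),.136]),'axis bar',proj(c,[p[0],p[1],.166]))
```

```text
tabl [ 0.3967 -0.0546  0.0035]
tab2 [ 0.5463 -0.3177  0.0043]
redtop [0.496  0.0746 0.1344]
barend [0.5282 0.048  0.177 ]
post [0.475  0.1234 0.0577]
discrim [0.4715 0.1301 0.0266]
clip n 30 [ 0.45121006 -0.3231133  -0.00273626] [ 0.51162291 -0.24012547  0.02174451] [ 0.48492206 -0.28057089  0.01502367]
[[503, -313, 16], [499, -313, 17], [498, -320, 15], [498, -302, 17], [494, -302, 19], [496, -316, 12], [488, -308, 18], [491, -288, 21], [487, -307, 14], [512, -323, -3], [491, -288, 16], [478, -286, 20], [487, -271, 20], [474, -289, 16], [489, -266, 17], [488, -274, 14], [471, -282, 15], [463, -273, 21], [501, -284, 3], [484, -255, 19], [486, -270, 12], [462, -273, 17], [481, -240, 22], [481, -249, 18], [461, -269, 14], [451, -257, 22], [482, -243, 16], [482, -253, 12], [486, -251, 7], [485, -250, 4]]
red 38 [0.47483474 0.06922991 0.1329687 ] [0.51559069 0.10756841 0.14022642]
[ 0.50899703  0.06082379 -0.99418752] -56.96274874170458 [  2.72   1.49   5.42   5.07  10.08   9.14   0.65  -2.16  -0.22  -4.16
  -0.04 -27.1 ]
red top proj [[240.03196989 190.2601068 ]] axis bar [[240.67919213 191.87568086]]
```

```bash
cat > fit.py <<'E'
from h import *
from scipy.optimize import least_squares
c=load('scene0')
P=lambda x,y:(190+(x+.5)/6.6667-.5,170+(y+.5)/6.6667-.5)
ringpts=np.array([P(*o) for o in [(98,260),(582,260),(150,200),(540,200),(180,325),(470,348),(337,366)]])
postb=[(110,388,-1),(570,388,1),(337,472,0)]
def cost(p):
    th=np.linspace(0,2*np.pi,721);C=np.c_[p[0]+.121*np.cos(th),p[1]+.121*np.sin(th),np.full(721,.083)];q=proj(c,C)
    e=[np.min(np.linalg.norm(q-o,axis=1)) for o in ringpts]
    for x,y,k in postb:
        a=p[2]+k*np.deg2rad(72)
        q=proj(c,[p[0]+.121*np.cos(a),p[1]+.121*np.sin(a),.028])[0]; e+=list(q-np.array(P(x,y)))
    return e
r=least_squares(cost,[.51,.01,1.75]);p=r.x
print(p,np.rad2deg(p[2]),np.round(r.fun,2))
inv=lambda q:np.round((np.array(q)+.5-[190,170])*6.6667-.5)
print('red top',inv(proj(c,[p[0]+.078*np.cos(p[2]),p[1]+.078*np.sin(p[2]),.136])),'bar',inv(proj(c,[p[0],p[1],.177])))
bar=[[p[0]+s*.035*np.sin(p[2]-np.pi)*-1,p[1]+s*.035*np.cos(p[2]-np.pi),.177] for s in(-1,1)]
print(p[:2]+.121*np.array([np.cos(p[2]),np.sin(p[2])]))
# clip fit: model pts in clip frame at z=.018 top; image px
s=load('scene0')['frame'][185:210,280:310]
cv2.imwrite('pics/clip.png',cv2.resize(s[:,:,::-1],(750,625)[:2] if 0 else (720,600),interpolation=cv2.INTER_CUBIC))
z=c['range_z'];f=c['frame']
for y in range(130,90,-0x5):pass
# bar: wood-coloured pts with z>.165
K=np.array([[c['fx'],0,c['cx']],[0,c['fy'],c['cy']],[0,0,1]],float)
v,u=np.mgrid[170:260,190:302];u=u.ravel();v=v.ravel()
q=cv2.undistortPoints(np.stack([u,v],1).astype(float)[:,None],K,np.array(c['dist'],float))[:,0]
X=(np.c_[q,np.ones(len(q))]*z[v,u][:,None]-c['t'])@np.array(c['R'])
m=(X[:,2]>.15)&(np.hypot(X[:,0]-p[0],X[:,1]-p[1])<.055)
print(np.c_[np.round(X[m]*1000),f[v,u][m]].astype(int).tolist())
E
python3 fit.py
```

```text
[0.5380722  0.01389232 2.08618098] 119.52936542115874 [ 0.47  0.04  0.45  0.53  2.29  0.16  0.22  0.27 -0.63  0.16 -0.62 -0.1
 -0.5 ]
red top [[336. 226.]] bar [[339.  81.]]
[0.47843498 0.1191748 ]
[[549, -7, 177, 210, 171, 121], [544, -7, 178, 227, 189, 131], [541, -8, 178, 231, 196, 135], [536, -6, 180, 234, 200, 138], [538, -15, 176, 214, 175, 126], [548, 0, 176, 216, 180, 131], [543, 2, 178, 234, 199, 137], [540, 1, 178, 237, 205, 141], [538, -2, 178, 239, 210, 144], [537, -7, 176, 235, 203, 139], [534, -8, 176, 218, 176, 124], [547, 8, 175, 180, 152, 124], [538, 17, 181, 224, 201, 169], [535, 15, 181, 233, 207, 162], [532, 13, 181, 239, 209, 144], [538, -2, 174, 229, 190, 131], [533, -1, 175, 181, 146, 102], [533, -7, 173, 188, 149, 106], [540, 19, 178, 190, 163, 134], [535, 22, 180, 191, 175, 161], [535, 15, 177, 214, 186, 154], [532, 14, 177, 227, 190, 134], [530, 11, 177, 221, 180, 126], [530, 4, 174, 163, 132, 94], [535, -10, 168, 173, 137, 98], [538, 30, 179, 226, 188, 129], [537, 25, 177, 232, 198, 140], [530, 30, 180, 233, 202, 146], [532, 20, 176, 235, 205, 146], [530, 1
[... 1318 characters left out ...]
, 111, 81], [523, 48, 171, 148, 120, 86], [521, 45, 171, 153, 123, 88], [523, 36, 167, 146, 120, 90], [524, 28, 163, 149, 132, 112], [537, 50, 166, 130, 109, 81], [530, 55, 169, 130, 106, 77], [525, 57, 171, 129, 105, 77], [524, 52, 169, 130, 106, 77], [522, 50, 169, 138, 112, 81], [520, 47, 168, 147, 119, 85], [525, 33, 161, 135, 112, 86], [532, 14, 152, 122, 112, 98], [538, 48, 161, 123, 105, 82], [530, 55, 166, 128, 104, 78], [529, 51, 164, 128, 105, 76], [526, 49, 164, 134, 109, 79], [523, 48, 164, 141, 115, 83], [522, 43, 162, 136, 112, 84], [530, 25, 153, 94, 84, 73], [535, 47, 158, 121, 100, 76], [532, 46, 158, 129, 105, 77], [529, 45, 158, 134, 108, 80], [520, 52, 163, 126, 103, 78]]
```

View pics/clip.png

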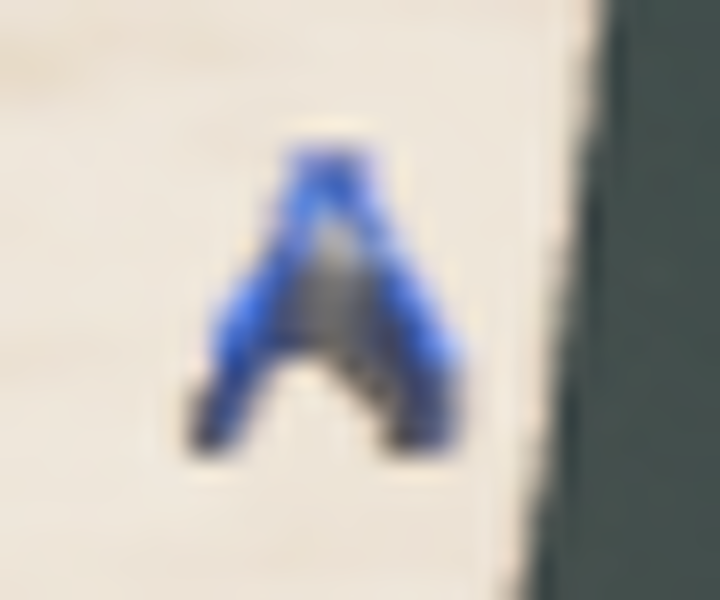

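The enlarged crop shows the clip as an "A". The jaw tips are at crop (330,150), and the lever-end top corners at about (225,345) and (455,355). Next I'll fit the clip pose.

Run:
```python
from h import *
from scipy.optimize import least_squares
c=load('scene0')
Q=lambda x,y:np.array((280+(x+.5)/24-.5,185+(y+.5)/24-.5))
A=[(286,150),(374,150),(222,345),(458,352),(190,448),(455,448)]
for x,y in A[:4]: print(np.round(atz(c,*Q(x,y),.018),4))
for x,y in A[4:]: print(np.round(atz(c,*Q(x,y),.0),4))
# silhouette fit: dark/blue mask vs polygon of clip
f=c['frame'].astype(float);sub=f[185:210,280:304]
bg=np.median(sub[:4].reshape(-1,3),0);w=np.clip(1-sub[:,:,0]/bg[0],0,.75)/.75
w[:, 23:]=0
def render(p):
    x,y,a=p;ca,sa=np.cos(a),np.sin(a);S=8
    im=np.zeros((25*S,24*S),np.uint8)
    for s in(1,-1):
        pl=np.array([[36,0],[36,7],[14,7.5],[0,8],[-12,11.5],[-44,19.5],[-44,13.5],[-12,4],[0,0]])/1000.;pl[:,1]*=s
        W=np.c_[x+ca*pl[:,0]-sa*pl[:,1],y+sa*pl[:,0]+ca*pl[:,1]]
        for i in range(len(W)-1):
            q=np.r_[[np.r_[W[j],z] for j in(i,i+1) for z in(0,.018)]]
            h=cv2.convexHull((((proj(c,q)-[280,185]+.5)*S)-.5).astype(np.int32));cv2.fillConvexPoly(im,h,255)
        q=(((proj(c,np.c_[W,np.full(len(W),.018)])-[280,185]+.5)*S)-.5).astype(np.int32);cv2.fillPoly(im,[q],255)
    return cv2.resize(im,(24,25),interpolation=cv2.INTER_AREA)/255.
from scipy.optimize import minimize
best=min((minimize(lambda p:((render([p[0]/100,p[1]/100,p[2]])-w)**2).sum(),[48.5,-28,np.deg2rad(a)],method='Nelder-Mead',options=dict(initial_simplex=[[48.5,-28,np.deg2rad(a)],[49.2,-28,np.deg2rad(a)],[48.5,-27.2,np.deg2rad(a)],[48.5,-28,np.deg2rad(a+12)]])) for a in(-75,-62,-50)),key=lambda r:r.fun)
p=best.x;print(best.fun,w.sum(),p[:2]/100,np.rad2deg(p[2]))
print('levers',p[:2]/100-.03*np.array([np.cos(p[2]),np.sin(p[2])]))
```

```text
[ 0.5084 -0.319   0.018 ]
[ 0.4959 -0.3261  0.018 ]
[ 0.4851 -0.2476  0.018 ]
[ 0.4516 -0.2636  0.018 ]
[ 0.489  -0.2452  0.    ]
[ 0.4525 -0.2658  0.    ]
10.46610695000409 71.82485875706215 [ 0.48809092 -0.29186585] -64.41315338992976
levers [ 0.47513456 -0.2648079 ]
```

>>> carry_out([
  [0,0,1,0.75,0.5,0,0],
  [0,0,1,0.75,0.5,0,0],
  [0,0,1,0.75,0.5,0,0],
  [0,0,1,0.75,0.5,0,0],
  [0,0,1,0.75,0.5,0,0],
  [0,0,1,0.75,0.5,0,0],
  [0,0,1,0.75,0.5,0,0],
  [0,0,1,0.75,0.5,0,0],
])

```text
clock: 1.2
tcp_pos: [0.3785, -0.3457, 0.2244]
orientation: [[0.568, 0.823, 0.0], [0.823, -0.568, -0.0], [-0.0, 0.0, -1.0]]
wrist_force: [0.1, -0.5, 0.2]
opening: 0.998
grip_force: 0.0
```

>>> carry_out([
  [0,0,1,0.3,0.25,-0.3,0],
  [0,0,1,0.3,0.25,-0.3,0],
  [0,0,1,0.3,0.25,-0.3,0],
  [0,0,1,0.3,0.25,-0.3,0],
  [0,0,1,0.3,0.25,-0.3,0],
  [0,0,1,0.3,0.25,-0.3,0],
  [0,0,1,0.3,0.25,-0.3,0],
  [0,0,1,0.3,0.25,-0.3,0],
])

```text
clock: 2.0
tcp_pos: [0.4739, -0.2662, 0.1278]
orientation: [[-0.094, 0.996, 0.0], [0.996, 0.094, 0.0], [0.0, 0.0, -1.0]]
wrist_force: [-0.3, -0.7, -0.1]
opening: 1.0
grip_force: 0.0
```

>>> carry_out([
  [0,0,1,0,0,-0.2,0],
  [0,0,1,0,0,-0.2,0],
  [0,0,1,0,0,-0.2,0],
  [0,0,1,0,0,-0.2,0],
  [0,0,0.1,0,0,0,0],
])

```text
clock: 2.5
tcp_pos: [0.473, -0.2664, 0.0954]
orientation: [[-0.435, 0.901, -0.001], [0.901, 0.435, 0.001], [0.001, -0.001, -1.0]]
wrist_force: [-0.1, -0.2, 0.2]
opening: 0.998
grip_force: 0.0
```

>>> carry_out([
  [0,0,0,0.04,0,-0.5,0.1],
  [0,0,0,0,0.02,-0.5,0.2],
  [0,0,0,0,0,-0.5,0.3],
  [0,0,0,0,0,-0.37,0.4],
  [0,0,0,0,0,0,0.4],
  [0,0,0,0,0,0,0.4],
])

```text
clock: 3.1
tcp_pos: [0.4752, -0.2661, 0.0221]
orientation: [[-0.432, 0.902, 0.0], [0.902, 0.432, -0.0], [-0.0, 0.0, -1.0]]
wrist_force: [-0.7, -0.5, 0.5]
opening: 0.595
grip_force: 0.0
```

Run:
```python
from h import *
c=snap('scene','s1');cv2.imwrite('pics/s1c.png',cv2.resize(c['frame'][165:225,260:340][:,:,::-1],(800,600),interpolation=cv2.INTER_CUBIC))
s=robot.state();print(s['tcp_pos'],s['opening'],s['wrist_force'])
```

```text
[ 0.47543219 -0.26624407  0.02240502] 0.5987244997134644 [ 0.61736202 -0.73713508 -0.12690384]
```

View pics/s1c.png

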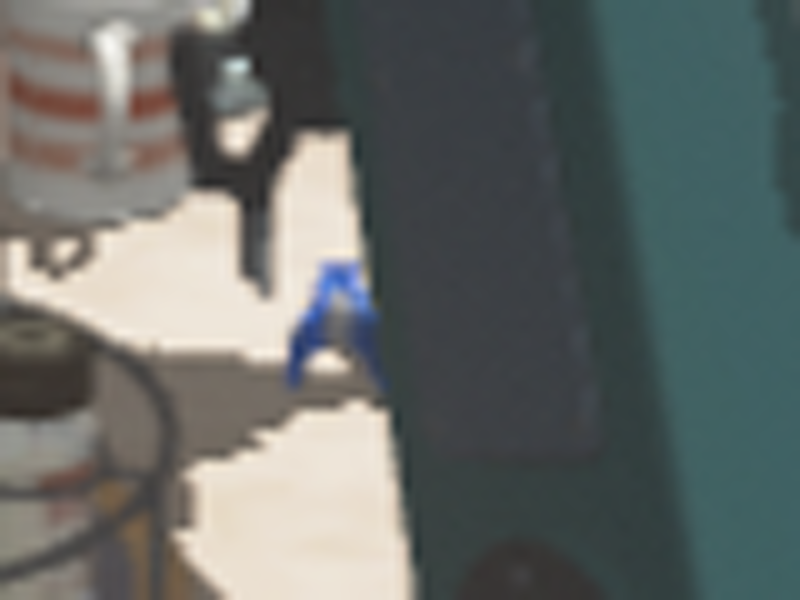

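The left fingertip shows at crop (260,290), further back than the clip's lever ends at (290,385). I'll check that against the projection.

Run:
```python
from h import *
c=load('s1');s=robot.state();R=s['orientation'];t=s['tcp_pos']
for d in(.0255,.034,.04):
  for zz in (.0,.017):
   for x in(-.011,.011): print(d,zz,x,(proj(c,t+R@[x,d,zz])[0]-[260,165]+.5)*10)
print(dep(c,286,190),dep(c,286,186),dep(c,285.5,192))
```

```text
0.0255 0.0 -0.011 [270.67931306 306.21369825]
0.0255 0.0 0.011 [269.99683989 330.93740191]
0.0255 0.017 -0.011 [269.53705757 346.25897213]
0.0255 0.017 0.011 [268.8428339  371.31377401]
0.034 0.0 -0.011 [248.4345491  305.57829361]
0.034 0.0 0.011 [247.51449423 330.2882962 ]
0.034 0.017 -0.011 [247.37697858 345.61494829]
0.034 0.017 0.011 [246.4471296  370.65592184]
0.04 0.0 -0.011 [232.73917987 305.12992289]
0.04 0.0 0.011 [231.65156907 329.83021286]
0.04 0.017 -0.011 [231.7413368  345.16042219]
0.04 0.017 0.011 [230.64531107 370.19159148]
[ 0.49551329 -0.24297571  0.05452693] [ 0.4941484  -0.23920707  0.07275518] [ 0.49880152 -0.24594067  0.04431037]
```

Run:
```python
from h import *
c=load('s1')
for v in range(182,206): print(v,[(tuple(int(a) for a in c['frame'][v,u]),(np.round(dep(c,u,v)*1000)).astype(int).tolist()) for u in(285,286)])
```

```text
182 [((55, 54, 53), [500, -242, 87]), ((55, 54, 53), [495, -240, 89])]
183 [((58, 55, 55), [503, -247, 80]), ((57, 56, 55), [501, -253, 78])]
184 [((58, 56, 55), [496, -234, 82]), ((57, 56, 55), [496, -242, 79])]
185 [((59, 58, 57), [500, -242, 74]), ((63, 61, 61), [499, -250, 72])]
186 [((70, 69, 70), [504, -251, 66]), ((85, 85, 85), [494, -239, 73])]
187 [((74, 74, 74), [501, -245, 65]), ((89, 91, 91), [498, -248, 64])]
188 [((75, 75, 75), [503, -249, 59]), ((90, 91, 91), [498, -247, 61])]
189 [((81, 82, 82), [500, -243, 58]), ((113, 114, 112), [493, -237, 62])]
190 [((83, 84, 84), [499, -241, 54]), ((118, 118, 116), [496, -243, 55])]
191 [((84, 85, 85), [504, -251, 45]), ((119, 119, 118), [496, -244, 50])]
192 [((82, 83, 83), [500, -243, 45]), ((113, 113, 112), [497, -247, 44])]
193 [((165, 155, 146), [536, -318, 3]), ((113, 113, 112), [498, -248, 40])]
194 [((215, 203, 187), [535, -316, -1]), ((144, 139, 134), [498, -248, 35])]
195 [((235, 226, 214), [531, -309, -2]), ((231, 221, 207), [523, -302, 3])]
196 [((239, 230, 219), [526, -298, 0]), ((239, 230, 219), [524, -303, -2])]
197 [((238, 230, 218), [521, -288, 1]), ((238, 230, 219), [518, -291, 0])]
198 [((237, 229, 217), [517, -281, 0]), ((238, 229, 217), [513, -281, 1])]
199 [((236, 227, 215), [510, -266, 4]), ((237, 228, 215), [506, -266, 5])]
200 [((237, 229, 216), [509, -264, 1]), ((238, 229, 216), [504, -264, 2])]
201 [((161, 149, 137), [502, -251, 3]), ((161, 148, 136), [503, -261, -1])]
202 [((115, 108, 98), [498, -243, 4]), ((116, 108, 99), [494, -242, 5])]
203 [((116, 108, 100), [498, -243, -1]), ((117, 110, 101), [493, -240, 2])]
204 [((117, 109, 101), [491, -228, 4]), ((117, 109, 101), [490, -235, 0])]
205 [((116, 108, 100), [485, -217, 5]), ((116, 109, 100), [485, -224, 3])]
```

>>> carry_out([
  [0,0,0,0,0,-0.1,0.4],
  [0,0,0,0,0,-0.1,0.4],
  [0,0,0,0,0,0,0.4],
])

```text
clock: 3.45
tcp_pos: [0.4749, -0.2658, 0.0132]
orientation: [[-0.433, 0.901, -0.0], [0.901, 0.433, 0.0], [0.0, -0.0, -1.0]]
wrist_force: [-0.8, 0.4, -1.1]
opening: 0.599
grip_force: 0.0
```

Run:
```python
from h import *
c=snap('scene','s2');s=robot.state();print(s['tcp_pos'],s['wrist_force'],s['opening'])
for u in range(281,291):
    r=[(v,int(round(dep(c,u,v)[2]*1000)),int(c['frame'][v,u,0])) for v in range(186,202)]
    print(u,r)
```

```text
[ 0.47487762 -0.26583624  0.01339242] [ 0.4961768   0.01133389 -0.7168997 ] 0.6005977031001921
281 [(186, 2, 118), (187, 0, 220), (188, 3, 232), (189, 2, 235), (190, 3, 237), (191, 1, 238), (192, 0, 238), (193, 3, 238), (194, 4, 238), (195, 3, 238), (196, -3, 238), (197, 4, 238), (198, 2, 237), (199, -1, 235), (200, 4, 157), (201, -4, 114)]
282 [(186, 70, 80), (187, -2, 219), (188, -3, 233), (189, 3, 235), (190, 3, 237), (191, -1, 238), (192, -2, 239), (193, 1, 238), (194, 8, 238), (195, 3, 238), (196, 4, 238), (197, -1, 238), (198, -2, 237), (199, 0, 236), (200, -1, 157), (201, 3, 115)]
283 [(186, 68, 57), (187, 7, 185), (188, 2, 209), (189, 1, 214), (190, 1, 216), (191, -2, 217), (192, -1, 217), (193, 5, 217), (194, 4, 220), (195, -1, 228), (196, -1, 236), (197, 1, 237), (198, 3, 237), (199, -2, 236), (200, -2, 159), (201, 2, 115)]
284 [(186, 68, 57), (187, 68, 56), (188, 60, 80), (189, 55, 87), (190, 53, 86), (191, 47, 89), (192, 43, 87), (193, 41, 87), (194, 34, 119), (195, 1, 177), (196, 3, 233), (197, -2, 238), (198, 1, 237), (199, 3, 236), (200, -2, 158), (201, 2, 115)]
285 [(
[... 790 characters left out ...]
 3, 237), (189, 1, 237), (190, 3, 236), (191, 2, 236), (192, 3, 238), (193, 3, 238), (194, -1, 239), (195, -1, 238), (196, -2, 238), (197, 1, 231), (198, -1, 216), (199, 0, 213), (200, 0, 212), (201, 0, 133)]
289 [(186, 2, 235), (187, 0, 234), (188, 2, 237), (189, 0, 236), (190, 1, 235), (191, -1, 235), (192, 3, 237), (193, 5, 238), (194, 3, 239), (195, 1, 238), (196, 4, 225), (197, 2, 181), (198, 1, 107), (199, 17, 60), (200, 17, 54), (201, 8, 54)]
290 [(186, 3, 236), (187, 1, 235), (188, 4, 237), (189, -1, 236), (190, 3, 236), (191, -1, 236), (192, 2, 237), (193, 1, 232), (194, 0, 230), (195, 4, 217), (196, 5, 151), (197, 21, 77), (198, 16, 53), (199, 17, 52), (200, 12, 70), (201, 7, 127)]
```

>>> carry_out([
  [0,0,0,0,0,-0.13,0.4],
  [0,0,0,0,0,-0.12,0.4],
  [0,0,0,0,0,0,0.4],
])

```text
clock: 3.8
tcp_pos: [0.4746, -0.2656, 0.0027]
orientation: [[-0.433, 0.901, -0.001], [0.901, 0.433, 0.001], [0.001, -0.0, -1.0]]
wrist_force: [0.9, 0.8, 0.0]
opening: 0.602
grip_force: 0.0
```

```bash
cat > tip.py <<'E'
from h import *
import sys
c=snap('scene',sys.argv[1]);s=robot.state();print(s['tcp_pos'],s['wrist_force'],s['opening'])
for u in range(283,291):
    print(u,[(v,int(round(dep(c,u,v)[2]*1000)),int(c['frame'][v,u,0])) for v in range(192,206)])
E
python3 tip.py s3
```

```text
[ 0.47476798 -0.26570361  0.003057  ] [0.17708644 0.2024273  0.26209501] 0.5983324624557912
283 [(192, -1, 217), (193, -3, 217), (194, 1, 216), (195, -2, 216), (196, 1, 216), (197, 4, 220), (198, 4, 235), (199, 3, 236), (200, -1, 159), (201, 0, 114), (202, 3, 115), (203, -1, 116), (204, 3, 116), (205, -1, 116)]
284 [(192, 41, 87), (193, 40, 86), (194, 33, 86), (195, 32, 86), (196, 25, 88), (197, 21, 119), (198, 2, 228), (199, 3, 236), (200, 3, 158), (201, 1, 115), (202, -1, 115), (203, -2, 117), (204, 3, 115), (205, 0, 116)]
285 [(192, 44, 80), (193, 38, 81), (194, 34, 83), (195, 33, 83), (196, 28, 84), (197, 23, 83), (198, -2, 199), (199, 2, 221), (200, -4, 148), (201, -1, 115), (202, 0, 115), (203, -2, 115), (204, 1, 116), (205, 2, 115)]
286 [(192, 45, 113), (193, 40, 118), (194, 37, 118), (195, 36, 113), (196, 29, 113), (197, 25, 112), (198, 16, 112), (199, 15, 160), (200, 3, 184), (201, 4, 135), (202, -1, 115), (203, 2, 115), (204, -1, 117), (205, 0, 116)]
287 [(192, 823, 192), (193, 42, 194), (194, 37, 194), (195, 31, 190), (196, 27, 190), (197, 28, 189), (198, 23, 187), (199, 14, 202), (200, 2, 234), (201, -3, 160), (202, -1, 115), (203, 0, 115), (204, 2, 116), (205, 2, 117)]
288 [(192, -1, 238), (193, 2, 238), (194, 823, 238), (195, 2, 238), (196, 0, 238), (197, 1, 231), (198, 4, 217), (199, -2, 213), (200, 2, 212), (201, -1, 134), (202, -3, 98), (203, -1, 99), (204, 0, 112), (205, 2, 116)]
289 [(192, 0, 237), (193, 0, 238), (194, 1, 239), (195, 2, 238), (196, 2, 225), (197, 3, 182), (198, 1, 105), (199, 15, 60), (200, 13, 52), (201, 13, 53), (202, 6, 56), (203, -1, 73), (204, 3, 108), (205, 4, 115)]
290 [(192, 3, 237), (193, 1, 232), (194, -2, 230), (195, 0, 217), (196, 2, 149), (197, 17, 74), (198, 19, 53), (199, 14, 52), (200, 15, 68), (201, 9, 127), (202, 6, 100), (203, 2, 99), (204, 4, 112), (205, 0, 115)]
```

>>> carry_out([
  [0,0,0,0,0,-0.07,0.5],
  [0,0,0,0,0,0,0.5],
  [0,0,0,0,0,0,0.5],
])

```text
clock: 4.15
tcp_pos: [0.475, -0.2659, 0.0007]
orientation: [[-0.433, 0.901, -0.0], [0.901, 0.433, 0.0], [0.0, -0.0, -1.0]]
wrist_force: [1.0, 0.0, 0.8]
opening: 0.504
grip_force: 0.0
```

```bash
python3 tip.py s4
```

```text
[ 0.47501443 -0.26592337  0.00073452] [0.61516771 0.21795665 0.14751855] 0.49886008792897957
283 [(192, 2, 238), (193, 2, 238), (194, -2, 238), (195, 2, 238), (196, 3, 238), (197, 1, 238), (198, -1, 237), (199, 3, 236), (200, 0, 158), (201, 2, 114), (202, 0, 114), (203, 1, 116), (204, 3, 116), (205, 1, 114)]
284 [(192, 1, 217), (193, 2, 217), (194, 1, 216), (195, -3, 216), (196, 823, 216), (197, 0, 216), (198, 1, 220), (199, 2, 233), (200, 5, 157), (201, 0, 114), (202, 2, 114), (203, 1, 115), (204, -2, 114), (205, -2, 115)]
285 [(192, 43, 86), (193, 36, 86), (194, 33, 86), (195, 30, 86), (196, 30, 94), (197, 21, 89), (198, -3, 127), (199, 5, 227), (200, 5, 159), (201, -1, 115), (202, 3, 113), (203, 0, 115), (204, 1, 114), (205, 5, 116)]
286 [(192, 44, 71), (193, 40, 73), (194, 34, 74), (195, 31, 79), (196, 27, 86), (197, 22, 83), (198, 19, 98), (199, -3, 200), (200, 0, 142), (201, 5, 113), (202, 1, 114), (203, -1, 115), (204, 1, 116), (205, 1, 116)]
287 [(192, 46, 86), (193, 43, 89), (194, 36, 89), (195, 34, 112), (196, 31, 118), (197, 25, 113), (198, 20, 112), (199, 18, 112), (200, -4, 144), (201, 4, 123), (202, -1, 114), (203, 0, 115), (204, -1, 114), (205, -1, 115)]
288 [(192, 43, 177), (193, 43, 180), (194, 35, 181), (195, 33, 191), (196, 26, 194), (197, 27, 164), (198, 21, 119), (199, 19, 99), (200, 823, 155), (201, 2, 116), (202, 3, 96), (203, 1, 99), (204, 3, 111), (205, 1, 115)]
289 [(192, -1, 237), (193, 3, 238), (194, 4, 239), (195, 3, 238), (196, -1, 225), (197, 2, 182), (198, 0, 106), (199, 18, 58), (200, 13, 51), (201, 12, 51), (202, 6, 54), (203, 2, 72), (204, 1, 108), (205, 2, 114)]
290 [(192, -2, 237), (193, 0, 232), (194, 0, 230), (195, 0, 217), (196, -1, 149), (197, 18, 73), (198, 16, 51), (199, 18, 52), (200, 13, 67), (201, 9, 72), (202, 0, 84), (203, -1, 99), (204, -1, 112), (205, 0, 114)]
```

>>> carry_out([
  [0,0,0,0,0,-0.15,0.5],
  [0,0,0,0,0,0,0.55],
  [0,0,0,0,0,0,0.6],
  [0,0,0,0,0,0,0.6],
])

```text
clock: 4.6
tcp_pos: [0.475, -0.2659, -0.0053]
orientation: [[-0.433, 0.901, -0.0], [0.901, 0.433, 0.0], [0.0, -0.0, -1.0]]
wrist_force: [0.2, 0.3, -0.5]
opening: 0.397
grip_force: 3.8
```

```bash
python3 tip.py s5
```

```text
[ 0.47499863 -0.26594009 -0.00530028] [ 0.23528762 -0.18677887 -0.71174721] 0.39919487450122026
283 [(192, 0, 230), (193, 2, 238), (194, 2, 238), (195, -2, 238), (196, 4, 238), (197, 3, 238), (198, 0, 237), (199, 1, 236), (200, 3, 157), (201, 0, 114), (202, -3, 113), (203, 0, 115), (204, 1, 114), (205, 1, 114)]
284 [(192, 3, 228), (193, 4, 238), (194, 1, 238), (195, 2, 238), (196, 3, 238), (197, 7, 238), (198, -1, 237), (199, 1, 236), (200, 1, 157), (201, 2, 114), (202, 0, 115), (203, 5, 116), (204, 1, 115), (205, 4, 114)]
285 [(192, -2, 196), (193, 4, 221), (194, 1, 221), (195, 4, 217), (196, 2, 217), (197, -1, 216), (198, 2, 216), (199, -2, 217), (200, 2, 147), (201, -2, 114), (202, 4, 115), (203, 1, 114), (204, 0, 114), (205, 6, 115)]
286 [(192, 41, 54), (193, 41, 115), (194, 34, 125), (195, 31, 96), (196, 26, 87), (197, 24, 87), (198, 18, 86), (199, 15, 118), (200, -1, 108), (201, 0, 111), (202, 1, 114), (203, 3, 115), (204, 0, 115), (205, -1, 115)]
287 [(192, 45, 54), (193, 38, 63), (194, 36, 71), (195, 32, 73), (196, 25, 73), (197, 26, 74), (198, 18, 73), (199, 16, 72), (200, 1, 90), (201, -2, 108), (202, 0, 113), (203, 1, 114), (204, 3, 115), (205, 5, 115)]
288 [(192, 48, 53), (193, 40, 78), (194, 39, 87), (195, 34, 88), (196, 29, 89), (197, 28, 89), (198, 21, 88), (199, 14, 89), (200, 11, 97), (201, 6, 98), (202, 2, 102), (203, 2, 106), (204, 1, 113), (205, 2, 115)]
289 [(192, 47, 174), (193, 44, 181), (194, 39, 181), (195, 33, 120), (196, 27, 135), (197, 24, 101), (198, 21, 73), (199, 16, 68), (200, 12, 67), (201, 9, 67), (202, -1, 69), (203, 0, 85), (204, 0, 110), (205, 0, 113)]
290 [(192, 4, 237), (193, 1, 232), (194, -1, 223), (195, 1, 140), (196, 0, 156), (197, 21, 107), (198, 22, 57), (199, 21, 49), (200, 15, 66), (201, 12, 63), (202, 3, 70), (203, 4, 90), (204, 4, 111), (205, 0, 113)]
```

>>> carry_out([
  [0,0,0,0,0,0,0.65],
  [0,0,0,0,0,0,0.7],
  [0,0,0,0,0,0,0.8],
  [0,0,0,0,0,0,0.9],
  [0,0,0,0,0,0,0.9],
])

```text
clock: 5.15
tcp_pos: [0.4754, -0.266, -0.0046]
orientation: [[-0.433, 0.901, 0.001], [0.901, 0.433, -0.001], [-0.001, 0.001, -1.0]]
wrist_force: [-0.8, 2.1, 10.6]
opening: 0.234
grip_force: 59.0
```

Run:
```python
from h import *
c=snap('scene','s6');cv2.imwrite('pics/s6c.png',cv2.resize(c['frame'][178:208,275:315][:,:,::-1],(800,600),interpolation=cv2.INTER_CUBIC))
s=robot.state();print(s['tcp_pos'],s['opening'],s['wrist_force'],s['grip_force'])
```

```text
[ 0.47543322 -0.26604662 -0.00463819] 0.23020063953560085 [-0.73363519  2.30591747 10.19964697] 58.98104131221771
```

View pics/s6c.png

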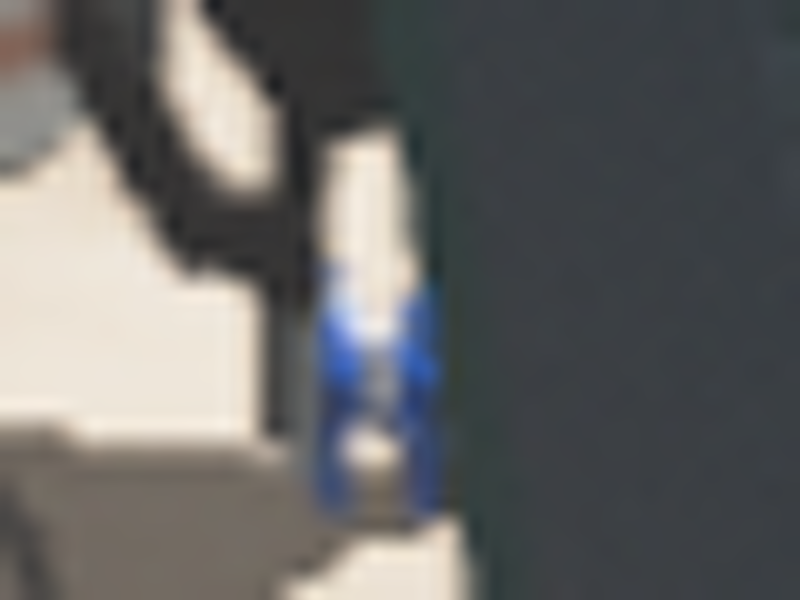

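The clip is squeezed open between the pads: levers at crop x 330–430, jaws spread at the top (330,270)/(420,290). Next I'll compute where the clip sits relative to the TCP, while lifting.

Run:
```python
from h import *
c=load('s6');s=robot.state();R=s['orientation'];t=s['tcp_pos']
Q=lambda x,y:np.array((275+(x+.5)/20-.5,178+(y+.5)/20-.5))
for x,y,z in((330,515,0),(425,518,0),(330,268,.018),(428,285,.018),(375,375,.018),(340,432,.018)):
    w=atz(c,*Q(x,y),z);print(np.round(w,4),np.round((R.T@(w-t))*1000,1))
```

```text
[ 0.4768 -0.2512  0.    ] [12.8  7.7 -4.6]
[ 0.4605 -0.2589  0.    ] [ 12.9 -10.3  -4.7]
[ 0.5092 -0.3169  0.018 ] [-60.5   8.4 -22.6]
[ 0.4891 -0.3192  0.018 ] [-53.8 -10.7 -22.6]
[ 0.4803 -0.2769  0.018 ] [-11.9  -0.3 -22.6]
[ 0.4752 -0.2509  0.018 ] [ 13.7   6.3 -22.6]
```

>>> carry_out([
  [0,0,0,0,0,0.5,0.9],
  [0,0,0,0,0,0.8,0.9],
  [0,0,0,0,0,1,0.9],
  [0,0,0,0,0,1,0.9],
  [0,0,0,0,0,1,0.9],
  [0,0,0,0,0,1,0.9],
  [0,0,0,0,0,0.8,0.9],
  [0,0,0,0,0,0,0.9],
])

```text
clock: 6.0
tcp_pos: [0.4762, -0.2668, 0.2427]
orientation: [[-0.433, 0.901, 0.005], [0.901, 0.433, -0.004], [-0.006, 0.003, -1.0]]
wrist_force: [0.1, -0.2, -1.2]
opening: 0.228
grip_force: 59.1
```

>>> carry_out([
  [0,0,0.1,-0.1,0.6,0,0.9],
  [0,0,0.1,-0.1,1,0,0.9],
  [0,0,0.1,-0.1,1,0,0.9],
  [0,0,0.1,-0.1,1,0,0.9],
  [0,0,0.1,-0.1,1,0,0.9],
  [0,0,0.1,-0.1,1,0,0.9],
  [0,0,0.1,-0.1,1,0,0.9],
  [0,0,0,-0.1,1,0,0.9],
])

```text
clock: 6.8
tcp_pos: [0.4423, 0.0396, 0.2381]
orientation: [[-0.487, 0.873, -0.0], [0.873, 0.487, 0.0], [0.0, -0.0, -1.0]]
wrist_force: [1.3, -1.3, -0.8]
opening: 0.228
grip_force: 59.1
```

>>> carry_out([
  [0,0,0,-0.1,1,0,0.9],
  [0,0,0,-0.1,1,0,0.9],
  [0,0,0,-0.1,1,0,0.9],
  [0,0,0,0,0.8,0,0.9],
  [0,0,0,0,0.3,0,0.9],
  [0,0,0,0,0,0,0.9],
])

```text
clock: 7.4
tcp_pos: [0.4307, 0.2031, 0.238]
orientation: [[-0.489, 0.872, -0.001], [0.872, 0.489, -0.0], [0.0, -0.001, -1.0]]
wrist_force: [0.3, 0.8, -1.3]
opening: 0.229
grip_force: 59.1
```

Run:
```python
from h import *
c=load('scene0');g=c['frame'].astype(float).mean(2)
for v in range(222,241): print(v,g[v,236:246].astype(int))
p=[.53807,.01389];a=np.deg2rad(119.53)
for z in(.03,.054,.078): print(proj(c,[p[0]+.121*np.cos(a),p[1]+.121*np.sin(a),z]))
s=robot.state();print(s['tcp_pos'],s['orientation'])
```

```text
222 [ 80  89 102 107 115 117 111  97  95 108]
223 [ 94  95  92 105 113  94  99 107 116 124]
224 [109 111 113 117 118 112 117 123 131 128]
225 [86 86 88 89 89 89 88 89 91 89]
226 [ 94  95  89  77  74  82 103 107 104 106]
227 [ 98  99  97  84  74  86 108 112 111 109]
228 [ 98 101  99  86  75  86 104 106 110 111]
229 [ 97  99  97  85  75  88 107 111 116 120]
230 [ 97  99  97  85  76  90 116 129 128 132]
231 [ 97 100  98  85  76  92 120 135 134 124]
232 [ 96 100  98  86  77  87 103 104  96  90]
233 [ 98 100  98  85  78  84  88  88  99 120]
234 [102 100  97  83  78  87  99 100 110 118]
235 [108 109 109  97  78  92 110 111 113 108]
236 [ 94 102 106  97  78  94 108 101 126 157]
237 [ 87  87  89  85  77  82 117 152 157 163]
238 [116 135  85  82  82 118 156 163 160 159]
239 [136 183 168 128  80 131 182 189 190 192]
240 [180 187 169  92  75 109 165 191 194 178]
[[240.02024199 239.33075075]]
[[239.90864217 232.75755151]]
[[239.79585932 226.09533824]]
[0.43066699 0.2031022  0.23801759] [[-4.89380536e-01  8.72069921e-01 -8.62568323e-04]
 [ 8.72070322e-01  4.89380521e-01 -2.43512151e-04]
 [ 2.09764513e-04 -8.71390342e-04 -9.99999598e-01]]
```

>>> carry_out([
  [0,0,0,0,0,-1,0.9],
  [0,0,0,0,0,-1,0.9],
  [0,0,0,0,0,-1,0.9],
  [0,0,0,0,0,-1,0.9],
  [0,0,0,0,0,-0.9,0.9],
  [0,0,0,0,0,-0.05,0.9],
  [0,0,0,0,0,0,0.9],
])

```text
clock: 8.1
tcp_pos: [0.4309, 0.2012, 0.0411]
orientation: [[-0.487, 0.874, -0.001], [0.874, 0.487, -0.0], [0.0, -0.001, -1.0]]
wrist_force: [1.0, 0.6, -0.8]
opening: 0.227
grip_force: 59.1
```

Run:
```python
from h import *
c=snap('scene','s7');cv2.imwrite('pics/s7c.png',cv2.resize(c['frame'][200:260,200:280][:,:,::-1],(800,600),interpolation=cv2.INTER_CUBIC))
s=robot.state();R=s['orientation'];t=s['tcp_pos'];print(t)
z=c['range_z'];f=c['frame'].astype(int);m=(f[...,2]>f[...,0]+50)&(f[...,2]>f[...,1]+35);m[:,:190]=0;m[:,300:]=0;m[:180]=0;m[280:]=0
v,u=np.nonzero(m);X=np.array([dep(c,a,b) for a,b in zip(u,v)]);L=(X-t)@R*1000
print(len(X),X.min(0),X.max(0),L.min(0),L.max(0),np.median(L,0)); print(np.round(L).astype(int).tolist(),u.tolist(),v.tolist())
```

```text
[0.43170196 0.20164266 0.04192472]
41 [0.41491812 0.10614607 0.02815837] [0.50141683 0.21646784 0.08837509] [-117.35109671  -12.65945461  -46.46357467] [17.16718731 14.45139014 13.79658671] [-31.67921252   4.04663217 -21.80263253]
[[-117, 14, 9], [-61, 8, -23], [-60, 5, -24], [-117, 14, 13], [-55, 8, -23], [-63, 5, -19], [-109, 14, 12], [-50, 8, -22], [-47, 5, -24], [-48, -11, -24], [-45, 8, -22], [-46, 5, -21], [-106, -5, 14], [-44, -11, -22], [3, 8, -46], [-36, 7, -24], [-38, 4, -23], [-43, -8, -20], [-36, -11, -24], [-32, 7, -22], [-32, 4, -23], [-34, -8, -21], [9, -13, -46], [-26, 7, -22], [-29, 4, -21], [-20, -9, -26], [-29, 7, -17], [-20, 4, -23], [-26, 1, -19], [-24, -5, -20], [-23, -8, -21], [13, 8, -38], [-15, 6, -22], [-17, 3, -21], [-21, -8, -19], [-11, 6, -21], [-8, 3, -22], [14, -10, -19], [17, -10, -17], [15, -10, -13], [16, -10, -10]] [236, 237, 238, 236, 237, 238, 236, 237, 238, 243, 237, 238, 242, 243, 236, 237, 238, 242, 243, 237, 238, 242, 243, 237, 238, 242, 237, 238, 239, 241, 242, 236, 237, 238, 242, 237, 238, 242, 242, 242, 242] [235, 235, 235, 236, 236, 236, 237, 237, 237, 237, 238, 238, 238, 238, 239, 239, 239, 239, 239, 240, 240, 240, 240, 241, 241, 241, 242, 242, 242, 242, 242, 243, 243, 243, 243, 244, 244, 249, 250, 251, 252]
```

View pics/s7c.png

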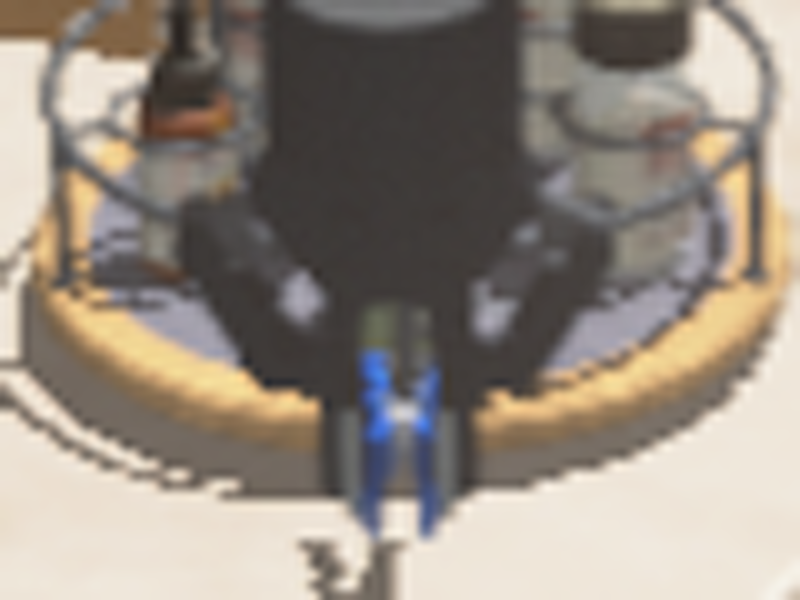

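The crop shows the clip's open jaws at (375,365) and (435,375), with the red jar's post at about (405,350), centred between them. I'll go straight in.

>>> carry_out([
  [0,0,0,0.09,-0.16,0,0.9],
  [0,0,0,0.09,-0.16,0,0.9],
  [0,0,0,0.09,-0.16,0,0.9],
  [0,0,0,0.09,-0.16,0,0.9],
  [0,0,0,0.09,-0.16,0,0.9],
  [0,0,0,0.08,-0.14,0,0.9],
  [0,0,0,0,0,0,0.9],
])

```text
clock: 8.85
tcp_pos: [0.4527, 0.1638, 0.0407]
orientation: [[-0.487, 0.874, 0.0], [0.874, 0.487, -0.0], [-0.0, 0.0, -1.0]]
wrist_force: [-0.2, -0.2, -0.0]
opening: 0.234
grip_force: 59.1
```

Run:
```python
from h import *
c=snap('scene','s8');cv2.imwrite('pics/s8c.png',cv2.resize(c['frame'][200:260,200:280][:,:,::-1],(800,600),interpolation=cv2.INTER_CUBIC))
s=robot.state();t=s['tcp_pos'];d=t[:2]-[.53807,.01389];print(t,np.hypot(*d),np.rad2deg(np.arctan2(d[1],d[0])),s['wrist_force'],s['moment'])
```

```text
[0.45236816 0.16415552 0.04063107] 0.17298708477181762 119.69767030363273 [-1.49116141 -0.36836548 -0.40410234] [ 0.0527413  -0.02146383 -0.02810863]
```

View pics/s8c.png

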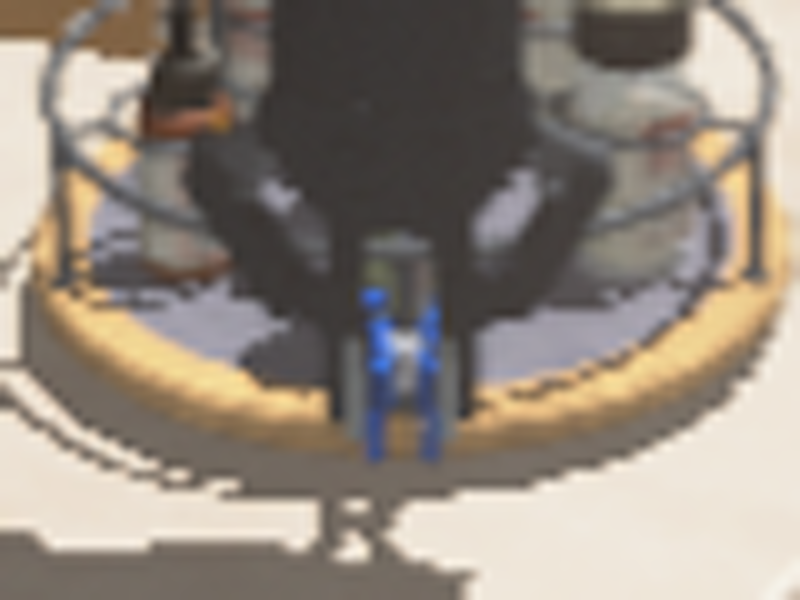

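The post shows at crop (410,280), between the jaws at (375,297) and (435,300), and there is no contact force. Now I'll release, then back out radially.

>>> carry_out([
  [0,0,0,0,0,0,0.7],
  [0,0,0,0,0,0,0.6],
  [0,0,0,0,0,0,0.5],
  [0,0,0,0,0,0,0.35],
  [0,0,0,0,0,0,0.35],
  [0,0,0,0,0,0,0.35],
  [0,0,0,0,0,0,0.35],
])

```text
clock: 9.6
tcp_pos: [0.4522, 0.1645, 0.0407]
orientation: [[-0.487, 0.873, 0.0], [0.873, 0.487, -0.0], [-0.0, -0.0, -1.0]]
wrist_force: [0.1, -0.3, 0.2]
opening: 0.658
grip_force: 0.0
```

>>> carry_out([
  [0,0,0,-0.1,0.17,0,0.35],
  [0,0,0,-0.2,0.34,0,0.35],
  [0,0,0,-0.3,0.5,0,0.35],
  [0,0,0,-0.3,0.5,0,0.35],
  [0,0,0,0,0,0.5,0.3],
  [0,0,0,0,0,1,0.3],
  [0,0,0,0,0,1,0.3],
  [0,0,0,0,0,1,0.3],
])

```text
clock: 10.4
tcp_pos: [0.4154, 0.2252, 0.1823]
orientation: [[-0.488, 0.873, -0.0], [0.873, 0.488, 0.0], [0.0, -0.0, -1.0]]
wrist_force: [1.0, 1.3, -0.5]
opening: 0.701
grip_force: 0.0
```

Run:
```python
from h import *
c=snap('scene','s9');cv2.imwrite('pics/s9c.png',cv2.resize(c['frame'][190:250,200:280][:,:,::-1],(800,600),interpolation=cv2.INTER_CUBIC))
s=robot.state();print(s['tcp_pos'],s['wrist_force'])
```

```text
[0.41752727 0.22591584 0.18801017] [-1.37322447 -0.07205092  8.22798705]
```

View pics/s9c.png

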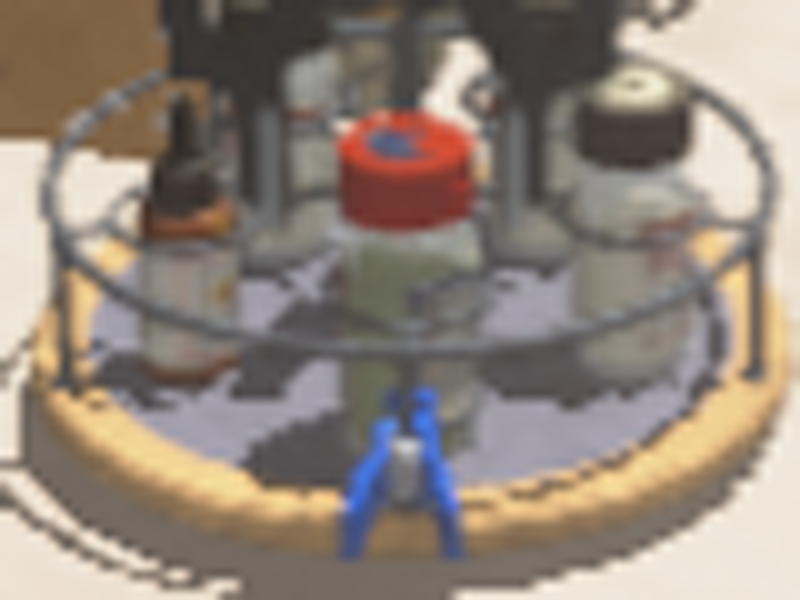

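The picture shows the clip biting the post at crop (408,400), with its levers splayed at (350,550) and (455,550); all the jars are standing. Next is the grip bar.

>>> carry_out([
  [0,0,0,0,0,0.9,0.3],
  [0,0,-0.5,0,0,0.8,0.3],
  [0,0,-0.5,0.38,-0.66,0,0.3],
  [0,0,-0.5,0.38,-0.66,0,0.3],
  [0,0,-0.5,0.38,-0.66,0,0.3],
  [0,0,-0.5,0.38,-0.66,0,0.3],
  [0,0,-0.5,0.38,-0.66,0,0.3],
  [0,0,-0.5,0.38,-0.66,0,0.3],
])

```text
clock: 11.25
tcp_pos: [0.5077, 0.0658, 0.2486]
orientation: [[-0.201, 0.98, -0.0], [0.98, 0.201, 0.0], [0.0, -0.0, -1.0]]
wrist_force: [-0.0, -0.0, 0.3]
opening: 0.698
grip_force: 0.0
```

>>> carry_out([
  [0,0,0,0.38,-0.66,0,0.3],
  [0,0,0,0.36,-0.66,0,0.3],
  [0,0,0,0,0,0,0.3],
  [0,0,0,0,0,0,0.3],
])

```text
clock: 11.65
tcp_pos: [0.5369, 0.0138, 0.2484]
orientation: [[-0.201, 0.98, -0.001], [0.98, 0.201, 0.0], [0.0, -0.001, -1.0]]
wrist_force: [-0.1, 0.4, 0.2]
opening: 0.696
grip_force: 0.0
```

Run:
```python
from h import *
s=robot.state();R=s['orientation'];print(s['tcp_pos'],np.rad2deg(np.arctan2(R[1,0],R[0,0])),s['wrist_force'],s['opening'])
```

```text
[0.5368588  0.01376826 0.24835708] 101.61806797553554 [-0.13729741  0.35281156  0.17461346] 0.6962634907883324
```

>>> carry_out([
  [0,0,0,0.02,0,-0.6,0.3],
  [0,0,0,0,0,-0.6,0.3],
  [0,0,0,0,0,-0.6,0.3],
  [0,0,0,0,0,-0.6,0.3],
  [0,0,0,0,0,0,0.3],
])

```text
clock: 12.15
tcp_pos: [0.5358, 0.015, 0.1505]
orientation: [[-0.203, 0.979, -0.004], [0.979, 0.203, 0.001], [0.002, -0.004, -1.0]]
wrist_force: [-0.5, 0.6, 1.0]
opening: 0.699
grip_force: 0.0
```

Run:
```python
from h import *
c=snap('scene','s10');s=robot.state();R=s['orientation'];t=s['tcp_pos'];print(t,s['wrist_force'],s['opening'])
v,u=np.mgrid[150:230,190:300];X=np.array([dep(c,a,b) for a,b in zip(u.ravel(),v.ravel())]);L=(X-t)@R*1000
f=c['frame'][v.ravel(),u.ravel()].astype(int);dark=(f.max(1)-f.min(1)<15)
for lo,hi in((-55,-44),(-44,-36),(-36,-28),(-28,-20),(20,28),(28,36),(36,44),(44,55)):
    m=dark&(L[:,1]>lo)&(L[:,1]<hi)&(abs(L[:,0])<22)&(L[:,2]<40)
    print(lo,hi,m.sum(),np.round(np.sort(X[m,2])[:8],3), np.round(L[m,0].mean() if m.any() else 0))
wood=(f[:,0]>f[:,2]+50)&(X[:,2]>.15)&(abs(L[:,1])<40)&(abs(L[:,0])<60)
print('bar',wood.sum(),np.round(L[wood].min(0)),np.round(L[wood].max(0)),np.round(np.median(L[wood],0)))
```

```text
[0.53668221 0.01476653 0.15230399] [-0.18755539  0.20377588  1.00334099] 0.7000060219538752
-55 -44 38 [0.176 0.176 0.179 0.179 0.182 0.185 0.193 0.196] 5.0
-44 -36 84 [0.167 0.169 0.171 0.172 0.173 0.176 0.176 0.18 ] 7.0
-36 -28 78 [0.167 0.172 0.179 0.18  0.189 0.189 0.191 0.196] 9.0
-28 -20 44 [0.221 0.224 0.229 0.23  0.23  0.231 0.233 0.235] 12.0
20 28 47 [0.169 0.176 0.176 0.184 0.19  0.192 0.193 0.202] 10.0
28 36 62 [0.164 0.167 0.168 0.169 0.17  0.17  0.173 0.174] 9.0
36 44 20 [0.174 0.177 0.181 0.186 0.195 0.196 0.198 0.207] 7.0
44 55 70 [0.124 0.205 0.209 0.209 0.21  0.21  0.214 0.214] 5.0
bar 50 [-29. -10. -51.] [40. 29. -7.] [ -6.  -1. -24.]
```

>>> carry_out([
  [0,0,0,0.02,0,-0.13,0.4],
  [0,0,0,0,0,0,0.5],
  [0,0,0,0,0,0,0.65],
  [0,0,0,0,0,0,0.75],
  [0,0,0,0,0,0,0.85],
  [0,0,0,0,0,0,0.95],
  [0,0,0,0,0,0,0.95],
])

```text
clock: 12.9
tcp_pos: [0.5392, 0.0137, 0.1482]
orientation: [[-0.202, 0.979, 0.002], [0.979, 0.202, 0.0], [-0.0, 0.002, -1.0]]
wrist_force: [0.3, 1.7, 6.6]
opening: 0.199
grip_force: 59.2
```

```bash
cat > st.py <<'E'
from h import *
import sys
s=robot.state();R=s['orientation'];print(s['tcp_pos'],np.rad2deg(np.arctan2(R[1,0],R[0,0])),s['wrist_force'],s['moment'],s['opening'],s['grip_force'],s['clock'],s['joint_pos'].round(1))
c=snap('scene',sys.argv[1]);f=c['frame'].astype(int);z=c['range_z']
def mean(m,lab):
    v,u=np.nonzero(m);X=np.array([dep(c,a,b) for a,b in zip(u,v)])
    if len(X)==0: print(lab,'none');return
    X=X[(abs(X[:,0]-.538)<.22)&(abs(X[:,1]-.014)<.22)]
    if len(X)==0: print(lab,'none');return
    d=np.median(X,0);print(lab,len(X),d.round(4),np.rad2deg(np.arctan2(d[1]-.0139,d[0]-.538)),np.hypot(d[0]-.538,d[1]-.0139))
box=np.zeros(z.shape,bool);box[150:270,180:310]=1
mean(box&(f[...,0]>f[...,1]+90)&(f[...,0]>f[...,2]+90),'red')
mean(box&(f[...,2]>f[...,0]+50)&(f[...,2]>f[...,1]+35),'blue')
E
python3 st.py s11
```

```text
[0.53918619 0.01374131 0.14819808] 101.67277167503939 [0.32734726 1.68660058 6.64422574] [ 0.27685904 -0.14252898  0.05260971] 0.19875001805676337 59.18707072734833 12.9 [ -7.2  18.4 -10.1  61.5   0.   71.1]
red 28 [0.4943 0.0791 0.1372] 123.85553127260566 0.07848653587829035
blue 17 [0.4566 0.1694 0.0599] 117.61511570287882 0.17550400247322653
```

>>> carry_out([
  [0,0,0.3,0,0,0,0.95],
  [0,0,0.6,0,0,0,0.95],
  [0,0,0.8,0,0,0,0.95],
  [0,0,0.8,0,0,0,0.95],
  [0,0,0.8,0,0,0,0.95],
  [0,0,0.8,0,0,0,0.95],
  [0,0,0.8,0,0,0,0.95],
  [0,0,0.8,0,0,0,0.95],
])

```text
clock: 13.75
tcp_pos: [0.5409, 0.0146, 0.1482]
orientation: [[-0.648, 0.762, 0.005], [0.762, 0.648, 0.002], [-0.001, 0.005, -1.0]]
wrist_force: [13.4, 9.5, -2.7]
opening: 0.197
grip_force: 58.4
```

>>> carry_out([
  [0,0,0.8,0,0,0,0.95],
  [0,0,0.8,0,0,0,0.95],
  [0,0,0.8,0,0,0,0.95],
  [0,0,0.8,0,0,0,0.95],
  [0,0,0.8,0,0,0,0.95],
  [0,0,0.8,0,0,0,0.95],
  [0,0,0.6,0,0,0,0.95],
  [0,0,0.4,0,0,0,0.95],
])

```text
clock: 14.55
tcp_pos: [0.542, 0.0161, 0.1482]
orientation: [[-0.936, 0.352, 0.007], [0.352, 0.936, 0.006], [-0.004, 0.008, -1.0]]
wrist_force: [21.9, 22.0, -6.2]
opening: 0.196
grip_force: 58.5
```

>>> carry_out([
  [0,0,0.37,0,0,0,0.95],
  [0,0,0,0,0,0,0.95],
  [0,0,0,0,0,0,0.95],
])

```text
clock: 14.85
tcp_pos: [0.5421, 0.0163, 0.1483]
orientation: [[-0.946, 0.323, 0.007], [0.324, 0.946, 0.006], [-0.005, 0.008, -1.0]]
wrist_force: [22.1, 23.0, -6.8]
opening: 0.2
grip_force: 58.5
```

```bash
python3 st.py s12
python3 - <<'E'
from h import *
c=load('s12');g=c['frame'].astype(int)
# predicted posts after turn: phi=180+72k ; expected pixel columns of visible posts, vs dark minima
for k in range(5):
    best=[]
    for a0 in np.arange(-8,8.1,1):
        a=np.deg2rad(180+72*k+a0);q=proj(c,[[.538+.121*np.cos(a),.0139+.121*np.sin(a),z] for z in np.linspace(.034,.074,12)])
        q=q.round().astype(int);best.append(int(g[q[:,1],q[:,0]].mean()))
    print(180+72*k,best)
E
```

```text
[0.54208748 0.01625998 0.14826315] 161.12392776294016 [22.13376901 23.0252487  -6.78420217] [ 4.21272572 -3.83652529 -0.08505304] 0.20000350262660793 58.53568375110626 14.85 [ -7.1  18.4 -10.   61.3   0.4  11.8]
red 42 [0.4599 0.0183 0.1371] 176.78832409025833 0.0782201862882283
blue 103 [0.3871 0.0219 0.0614] 176.95594092725236 0.15107767062596084
180 [97, 97, 99, 101, 101, 91, 92, 92, 116, 116, 113, 138, 142, 138, 145, 149, 151]
252 [228, 228, 226, 228, 204, 198, 198, 135, 136, 107, 105, 104, 107, 108, 98, 98, 96]
324 [126, 128, 124, 126, 124, 124, 124, 114, 112, 120, 123, 163, 163, 178, 175, 189, 190]
396 [111, 98, 95, 89, 90, 90, 88, 88, 88, 86, 85, 85, 87, 88, 93, 108, 113]
468 [111, 115, 111, 109, 91, 85, 69, 76, 76, 104, 123, 125, 119, 121, 122, 127, 133]
```

>>> carry_out([
  [0,0,0,0.06,0.06,0,0.95],
  [0,0,0,0,0,0,0.95],
  [0,0,0,0,0,0,0.95],
])

```text
clock: 15.2
tcp_pos: [0.5421, 0.0164, 0.1482]
orientation: [[-0.946, 0.325, 0.002], [0.325, 0.946, 0.001], [-0.002, 0.001, -1.0]]
wrist_force: [4.8, 3.7, 5.6]
opening: 0.198
grip_force: 60.9
```

```bash
cat > fit2.py <<'E'
from h import *
import sys
from scipy.ndimage import map_coordinates as mc, gaussian_filter
from scipy.optimize import minimize
def fit(tag,a0,vis):
    c=load(tag);g=c['frame'].astype(float).mean(2)
    d=np.clip(gaussian_filter(g,3)-gaussian_filter(g,.6),-20,40)   # locally dark lines
    th=np.linspace(0,2*np.pi,360)
    def score(p):
        x,y,a=p[0]/100,p[1]/100,p[2]
        ring=np.c_[x+.121*np.cos(th),y+.121*np.sin(th),np.full(360,.083)]
        q=proj(c,ring);s=mc(d,[q[:,1],q[:,0]],order=1).mean()
        for k in vis:
            b=a+k*np.deg2rad(72);P=[[x+.121*np.cos(b),y+.121*np.sin(b),z] for z in np.linspace(.034,.076,15)]
            q=proj(c,P);s+=mc(d,[q[:,1],q[:,0]],order=1).mean()/len(vis)
        return -s
    r=min((minimize(score,[53.8+i,1.5+j,np.deg2rad(a0+k)],method='Nelder-Mead',options=dict(initial_simplex=np.array([53.8+i,1.5+j,np.deg2rad(a0+k)])+np.vstack([np.zeros(3),np.diag([.3,.3,.04])]))) for i in(-.3,.3) for j in(-.4,.1,.6) for k in(-3,0,3)),key=lambda r:r.fun)
    print(tag,r.x[:2]/100,np.rad2deg(r.x[2]),-r.fun)
fit('scene0',119.5,(0,1,-1))
if len(sys.argv)>1: fit(sys.argv[1],178,(0,-1,-2))
E
python3 st.py s13; python3 fit2.py s13; python3 fit2.py s12
```

```text
[0.54211527 0.01636758 0.14819253] 161.03784795323017 [4.84279699 3.67839544 5.61064102] [ 0.7520273  -0.83292909 -0.02224112] 0.19829818231821705 60.941800475120544 15.2 [-6.9 18.6 -9.7 61.6  0.  12.1]
red 42 [0.4607 0.0188 0.1369] 176.3842202585253 0.07748136209912082
blue 104 [0.386  0.0229 0.0623] 176.6128715644756 0.152296432915927
scene0 [0.5381513  0.01683829] 120.38832481502827 53.68809316870562
s13 [0.53762587 0.0163181 ] 178.57301024981703 50.28137026186142
scene0 [0.5381513  0.01683829] 120.38832481502827 53.68809316870562
s12 [0.53764911 0.01628465] 178.5778092904523 50.50525813854101
```

>>> carry_out([
  [0,0,0.24,0.01,0.01,0,0.95],
  [0,0,0,0,0,0,0.95],
  [0,0,0,0,0,0,0.95],
  [0,0,0,0,0,0,0.95],
])

```text
clock: 15.65
tcp_pos: [0.5421, 0.0164, 0.1482]
orientation: [[-0.952, 0.305, 0.002], [0.305, 0.952, 0.0], [-0.002, 0.001, -1.0]]
wrist_force: [2.6, 0.4, 6.8]
opening: 0.198
grip_force: 61.2
```

```bash
python3 st.py s14; python3 fit2.py s14
python3 - <<'E'
from h import *
# clip + jars check by depth: cap tops around the axis; clip pose
c=load('s14');f=c['frame'].astype(int)
v,u=np.mgrid[180:260,190:300];u=u.ravel();v=v.ravel();X=np.array([dep(c,a,b) for a,b in zip(u,v)]);F=f[v,u]
m=(F[:,2]>F[:,0]+50)&(F[:,2]>F[:,1]+35)&(X[:,0]<.46)&(X[:,2]<.1);d=X[m]-[.538,.0165,0]
print('clip',m.sum(),np.percentile(X[m],[5,50,95],axis=0).round(3).tolist())
E
```

```text
[0.54214895 0.01644986 0.14820455] 162.21922042351406 [2.57265901 0.43254474 6.81145099] [ 0.24808133 -0.4082587  -0.00520529] 0.1983805929829096 61.157920360565186 15.65 [-6.9 18.6 -9.7 61.6  0.  10.9]
red 44 [0.46   0.0187 0.1376] 176.47905041583857 0.07819103409473453
blue 117 [0.3839 0.0197 0.0608] 177.84759296096354 0.15419065253389197
scene0 [0.5381513  0.01683829] 120.38832481502827 53.68809316870562
s14 [0.53766468 0.01630084] 179.81414170670018 49.18679829564857
clip 117 [[0.356, 0.001, 0.051], [0.384, 0.02, 0.061], [0.424, 0.032, 0.067]]
```

```bash
python3 -c "
from workcell import robot
print(robot.hand_in())"
```

```text
the job is handed in; nothing more can be done
None
```

The blue clip is on the red jar's post, and the carousel is turned so that jar measures about 0.2° off straight front. I handed the job in at about 16 s with the gripper holding the grip bar; the jars were last seen standing just before the turn, and no verdict came back.

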